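# Open the sprung lid of the vial reader

## Robot

A 6-joint arm with a two-finger parallel gripper is mounted at the origin on a cart in front of the work surface, level with it; the furniture and walls round the work are solid. World frame = base frame: x ahead of the robot, y to its left, z up, the work surface at z = 0. Lengths are in m, angles in rad, forces in N, time in s.
With the tool pointing down it reaches from about 0.4 to 0.825 m from the base axis. Payload 7 kg.
Tool frame: the origin (TCP) lies midway between the tips of the shut fingers; the grasp point (between the pads) lies 19 mm behind it; z points along the fingers, x is the direction in which the jaws open and shut, and the axes are right-handed (so a half turn about z gives the same grasp; the last joint's range is limited). The gripper opens to 88 mm and grips with 3 to 60 N. Pads are 19 mm wide; open, the fingers measure 130 mm over their backs; the gripper's body (78 mm by 193 mm) begins 47 mm behind the grasp point.
Start: joints at [-0.849, 0.359, 0.012, 0, -1.224, -0.288], TCP at [0.284, -0.612, 0.227] pointing down, gripper open.
Joint ranges: [-3.07, 3.07], [-1.43, 2.12], [-1.02, 1.25], [-3.03, 1.67], [-3.05, -0], [-3.03, 3.03]. Speed limits (rad/s): [2.39, 2.39, 3.01, 3.14, 3.14, 3.14].

## Interface

Orientations are given as [roll, pitch, yaw] about the fixed x, y, z axes, in that order (R = Rz(yaw) Ry(pitch) Rx(roll)).
In Python, from station import arm, viewer, ticket gives the robot as it stands. The module is installed in compiled form; this text tells all that it offers.
- The arm moves only by the tool step_arm, never from a script. Its argument "targets" is a list of rows, each a list of 3 entries, a list of its own where there are three numbers: the shift along the tool's x, y, z in m, then the turn, a rotation vector about the tool's x, y, z in degrees, then the opening, from -1 (shut) to 1 (fully open), so that 0 is half open. A call has exactly 8 rows; each row shifts and turns the commanded pose from where the row before left it, along the tool's axes as they then stand; what a row does not reach is not made up. A row lasts 1/10 s, in which the tool goes at most 50 mm and 8.59 degrees, less where a joint would pass 70% of its speed; a pose out of reach is approached as far as the arm can. A call is refused whole if a number of a shift passes 0.05 or a number of a turn 8.59, either way. A call with a gripper value outside its range is refused whole. The fingers move at their own pace and stop on an object; "grip_force" is the grip in N (left out, the last holds). Time passes only in rows, so rows that do not move let the fingers close, or fill a call up. It gives the time, the measured TCP pose, the force and the opening at its end, in the units of the state.
- arm.get_state(): the state, without advancing time (a new reading comes with each control period).
- viewer.grab_frame(name): name is "scene" or "side" or "wrist"; returns (picture, depth): 384x512x3 uint8, red, green, blue; 384x512 float32, m along the optical axis (not along the pixel's ray), 0 where there is no reading.
- viewer.calibration(name): a dict with "fov_y" (degrees; the focal length in pixels is half the picture's height over the tangent of half this angle, whatever the lens; pixels are square), "cx", "cy" (the principal point, pixels), "world_to_cam" (4x4, takes a point from world to camera coordinates); the wrist camera has in their place "tool_from_camera" (4x4, takes a point from camera to tool coordinates, whose origin is the TCP and whose axes are the tool frame's). Camera axes: x right, y up, looking along -z (the intrinsics and any distortion apply to the point x, -y, -z); pixel columns grow to the right and rows downward; lengths in m; the calibration is good to about 2 mm. A picture is of the moment at which its call begins: read the wrist's pose just before it. calibration takes no time and is no camera call.
- ticket.job_done(): hands the job in, once; it reports no verdict.
The state is a dict: "t": time; "q": joint angles; "qd": joint speeds; "joint_efforts": joint torques, N m; "eef_pos": TCP position; "ee_rot": TCP orientation; "force": force on the tool from outside, world axes, zero at the start; "moment": the same for the moment, N m; "width": finger opening in m.
Only numpy, scipy, OpenCV 4.12 (cv2) and the standard library are available. Lean on these libraries where they do the work, as an engineer would, in place of code of your own. Each camera call takes 0.05 s, during which the arm holds its last target.

## Task

Open the vial reader with your fingertips: press the orange release tab at its front so that the sprung lid pops up, then push the lid right over to the back until it rests fully open by itself, and take your hand away. Be gentle with the tab and the lid, pick nothing up, leave the two vials in their wells and do not disturb the things standing round the reader.

Things in the scene. Friction and masses are not known exactly. Their poses are not given: they have to be found in the camera images.
- reader: The vial reader, a white bench instrument fixed to the bench, 147 mm deep (x), 170 mm wide (y, from -100 to +70 mm), 58 mm tall. Origin on the bench, under the middle of its sample block; its x axis points from its front (orange tab) to its back (lid hinge), y to its left, z up.
- tab_pad (a point): Middle of the upper face of the orange release tab that sticks out of the reader's front, 46 mm above the bench. The face is 34 mm (x) by 28 mm (y); the point is 22 mm in front of the tab's pivot and 23 mm in front of the upright orange hook that holds the lid down. Nothing but the bench is below the tab.
- tab (a joint): Angle of the release tab, rad: 0 at rest, grows as the tab is pressed down, stops at 0.3 (about 6.5 mm down at tab_pad). It frees the lid at about 0.15 (3.3 mm). Pressing it at tab_pad takes about 1 N at first, 2 to 3 N to free the lid and 3 to 5 N at the stop (the more, the nearer the pivot); it springs back when let go.
- lid_edge (a point): Middle of the lid's free front edge, halfway through its 6 mm thickness, 112 mm from the hinge axis; it moves with the lid. The shut edge is 63 mm above the bench.
- hinge (a point): Middle of the lid's hinge axis, at the back, 63 mm above the bench and 42 mm behind the reader's origin. The axis runs along the reader's y.
- lid (a joint): Angle of the flat lid (blue frame with a clear window, 114 mm long, 88 mm wide, 6 mm thick, 60 g), rad: 0 shut and latched, slightly rubbery stop at 1.92 (leaning back, fully open). Once the tab has been pressed, a sprung pin lifts it by itself to about 1.07 and holds it there; from there it swings freely with light damping, falls back onto the pin if let go before upright (1.57), and drops open to its stop by itself once well past upright.
- vial_1: Black-capped glass vial, 25 mm diameter, 50 mm tall, standing loose in the reader's left well (well 24 mm left of the middle), its cap just below the lid. Origin at the centre of its underside, z up.
- vial_3: Green-capped glass vial of the same size, loose in the reader's right well. Origin at the centre of its underside, z up.
- vial_2: Bystander: small glass sample vial with a white cap, 25 mm diameter, 50 mm tall, loose on the bench. Origin at the centre of its underside.
- stopper_1: Bystander: red rubber stopper, 32 mm diameter, 26 mm tall, loose on the bench. Origin at the centre of its underside.
- marker: Bystander: black marker pen lying down, 134 mm long, 14 mm thick, loose on the bench. Origin at the centre of its underside.
- beaker_50: Bystander: small clear beaker, 46 x 51 mm, 58 mm tall, loose on the bench. Origin at the centre of its underside.
- dropper_bottle_1: Bystander: amber dropper bottle with black teat, 33 mm diameter, 106 mm tall, loose on the bench. Origin at the centre of its underside.
- tape_roll: Bystander: roll of white tape lying flat, 52 mm diameter, 19 mm tall, loose on the bench. Origin at the centre of its underside.

How it is judged:
By the outcome, as a careful person would: the job done as asked, in the order asked, and still so for the second after the job is handed in, with the robot touching nothing.
It also fails if it takes over 45 s, if anything falls off the work surface, if the arm or the gripper's body presses on something with over 40 N, if the wrist force passes 120 N, or if a joint passes its speed limit or range.

## Working session

There is one attempt and no reset: what is moved stays moved. The work goes in short steps, Python scripts to look and compute and a tool call to move; the robot and the scene stay as the last step left them, time stands still between calls to the robot, and variables do not carry over. Pictures are saved under pics/ and viewed, and the job is handed in when it is done.

Besides the shell and the picture viewer there is one more tool, called after ">>>" as name([rows], argument=value, ...), one row to a line, values as JSON. step_arm: Moves the arm, as the interface text tells. Its arguments: {"type":"object","properties":{"targets":{"type":"array"},"grip_force":{"type":"number"}},"required":["targets"]}

```bash
mkdir -p pics
cat > h.py <<'E'
import numpy as np, cv2
from station import arm, viewer, ticket
from scipy.spatial.transform import Rotation as R
def grab(n,name):
    s=arm.get_state(); p,d=viewer.grab_frame(n); cv2.imwrite(f'pics/{name}.png',p[:,:,::-1]); np.savez(f'pics/{name}.npz',p=p,d=d,pos=s['eef_pos'],rot=s['ee_rot'],n=n); return p,d
def world(name,u,v,dep=None):
    z=np.load(f'pics/{name}.npz'); n=str(z['n']); c=viewer.calibration(n); d=z['d'][int(v),int(u)] if dep is None else dep
    f=192/np.tan(np.radians(c['fov_y'])/2)
    pc=np.array([(u-c['cx'])/f*d,-(v-c['cy'])/f*d,-d,1])
    if n=='wrist':
        T=np.eye(4);T[:3,:3]=R.from_euler('xyz',z['rot']).as_matrix();T[:3,3]=z['pos']
        return (T@c['tool_from_camera']@pc)[:3]
    return (np.linalg.inv(c['world_to_cam'])@pc)[:3]
E
python3 - <<'E'
from h import *
for n in ('scene','side','wrist'): grab(n,n+'0'); c=viewer.calibration(n); print(n,{k:(np.round(v,3).tolist()) if not isinstance(v,str) else v for k,v in c.items()})
s=arm.get_state(); print(s)
E
```

```text
scene {'fov_y': 42.103, 'cx': 250.719, 'cy': 192.914, 'world_to_cam': [[-0.284, -0.959, 0.008, 0.113], [0.802, -0.233, 0.549, -0.505], [-0.525, 0.162, 0.836, -1.249], [0.0, 0.0, 0.0, 1.0]]}
side {'fov_y': 48.878, 'cx': 249.878, 'cy': 194.609, 'world_to_cam': [[0.182, -0.983, 0.02, -0.171], [0.724, 0.148, 0.674, -0.412], [-0.666, -0.108, 0.738, -0.886], [0.0, 0.0, 0.0, 1.0]]}
wrist {'fov_y': 65.435, 'cx': 255.855, 'cy': 187.611, 'tool_from_camera': [[1.0, -0.0, -0.001, 0.0], [-0.0, -0.966, -0.257, -0.068], [-0.001, 0.257, -0.966, -0.159], [0.0, 0.0, 0.0, 1.0]]}
{'t': 0.15, 'q': array([-8.48921679e-01,  3.59171891e-01,  1.12687920e-02, -2.63574445e-04,
       -1.22404025e+00, -2.88107159e-01]), 'qd': array([-0.00144749, -0.00367596,  0.00321383,  0.00021194,  0.00236037,
        0.0003616 ]), 'joint_efforts': array([-2.02558404e-03, -5.83274567e+01,  2.93283784e+01,  7.00131252e+00,
        8.69429670e-03, -8.48013269e-05]), 'eef_pos': array([ 0.28353635, -0.61217317,  0.22586868]), 'ee_rot': array([-3.14150431e+00, -1.17016088e-03,  2.00447405e+00]), 'force': array([-0.24192036, -1.67711477, -0.47438731]), 'moment': array([ 0.06019283, -0.03668126, -0.02419973]), 'width': 0.08798448498711471}
```

View pics/scene0.png

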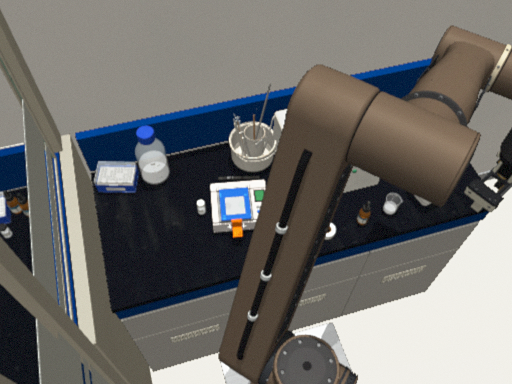

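View pics/side0.png

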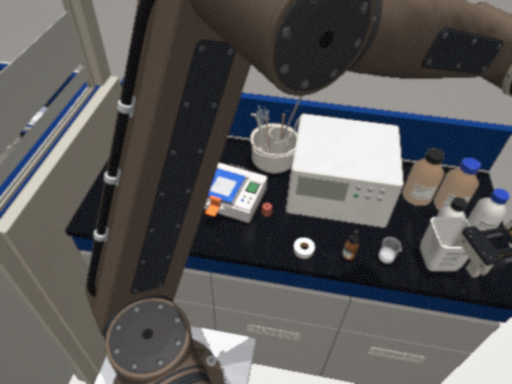

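View pics/wrist0.png

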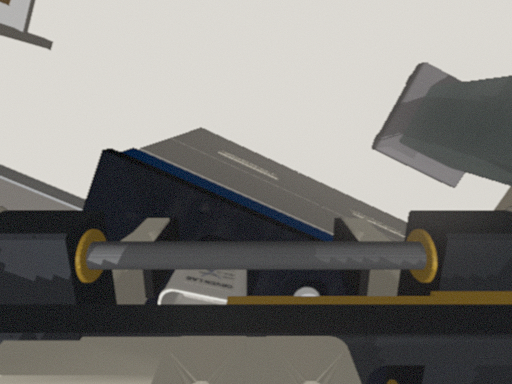

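The scene view shows the reader near (238,205), its tab at about (237,229), and a white-capped vial to its left at (201,207). I'll enlarge it and measure.

Run:
```python
from h import *
p=cv2.imread('pics/scene0.png'); cv2.imwrite('pics/c1.png',cv2.resize(p[165:250,185:295],None,fx=7,fy=7,interpolation=cv2.INTER_CUBIC))
p=cv2.imread('pics/side0.png'); cv2.imwrite('pics/c2.png',cv2.resize(p[155:230,195:295],None,fx=7,fy=7,interpolation=cv2.INTER_CUBIC))
for u,v in [(237,229),(237,187),(238,205),(201,207),(213,185),(216,231),(265,183)]: print(u,v,world('scene0',u,v).round(3))
```

```text
237 229 [0.473 0.02  0.045]
237 187 [ 0.601 -0.016  0.067]
238 205 [ 0.539 -0.002  0.065]
201 207 [0.579 0.103 0.039]
213 185 [0.633 0.051 0.06 ]
216 231 [0.504 0.077 0.008]
265 183 [ 0.637 -0.119 -0.005]
```

View pics/c1.png

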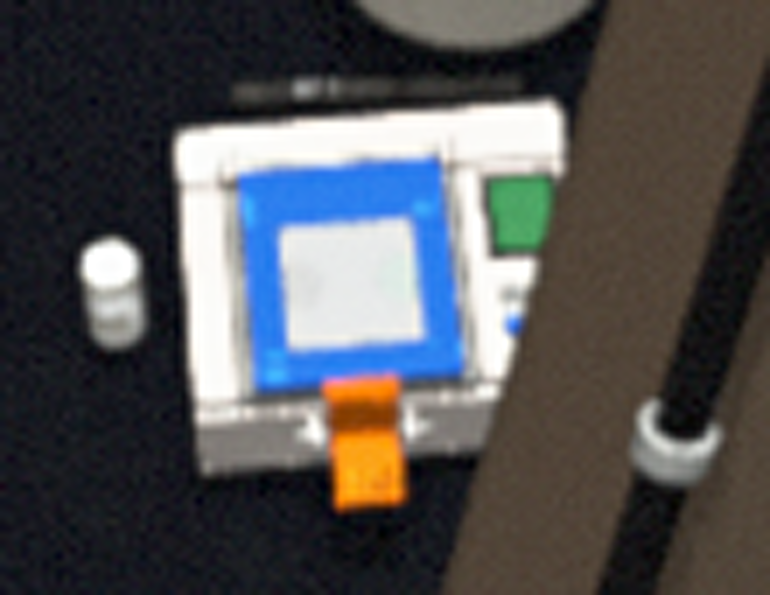

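View pics/c2.png

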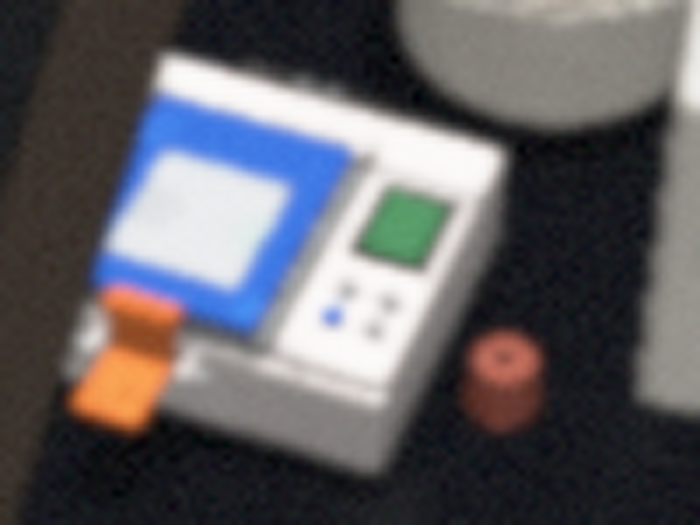

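```bash
cat >> h.py <<'E'
def onz(name,u,v,h):
    a=world(name,u,v,0.5); b=world(name,u,v,1.5); return a+(b-a)*(h-a[2])/(b[2]-a[2])
E
python3 - <<'E'
from h import *
C={}
for k,(x,y,h) in dict(BL=(238,172,.066),BR=(440,158,.066),FL=(256,390,.066),FR=(465,373,.066),pad=(368,470,.046),padFL=(336,509,.046),padFR=(407,500,.046),padBL=(332,431,.046),padBR=(402,426,.046),hookL=(325,380,.072),hookR=(398,376,.072)).items():
    C[k]=onz('scene0',185+x/7,165+y/7,h); print(k,C[k].round(4))
for a,b in [('BL','FL'),('BR','FR'),('BL','BR'),('FL','FR'),('padFL','padBL'),('padFL','padFR')]:
    d=C[a]-C[b]; print(a,b,np.linalg.norm(d).round(4),np.degrees(np.arctan2(d[1],d[0])).round(1))
print('side')
for k,(x,y,h) in dict(BR=(352,150,.066),BL=(155,97,.066),FR=(252,333,.066),FL=(95,283,.066),padFL=(70,403,.046),padFR=(135,432,.046),padBL=(110,345,.046),padBR=(172,358,.046)).items():
    C[k]=onz('side0',195+x/7,155+y/7,h); print(k,C[k].round(4))
z=np.load('pics/scene0.npz');p=z['p'].astype(int)
m=(p[...,0]>200)&(p[...,2]<60)&(p[...,1]>80)&(p[...,1]<180)
vs,us=np.nonzero(m); W=np.array([world('scene0',u,v) for u,v in zip(us,vs) if 225<u<250]); W=W[(W[:,2]<.052)&(W[:,2]>.035)];print(len(W),W.mean(0),W.min(0),W.max(0))
E
```

```text
BL [0.6075 0.0382 0.066 ]
BR [ 0.5901 -0.0475  0.066 ]
FL [0.5002 0.0582 0.066 ]
FR [ 0.4838 -0.0272  0.066 ]
pad [0.4616 0.0212 0.046 ]
padFL [0.4477 0.0388 0.046 ]
padFR [0.4435 0.0095 0.046 ]
padBL [0.4837 0.0306 0.046 ]
padBR [0.4778 0.0019 0.046 ]
hookL [0.4934 0.0303 0.072 ]
hookR [0.4868 0.0008 0.072 ]
BL FL 0.1091 -10.6
BR FR 0.1082 -10.8
BL BR 0.0875 78.6
FL FR 0.087 79.1
padFL padBL 0.0369 167.2
padFL padFR 0.0295 81.9
side
BR [ 0.5911 -0.0492  0.066 ]
BL [0.6052 0.038  0.066 ]
FR [ 0.4841 -0.0299  0.066 ]
FL [0.4975 0.0366 0.066 ]
padFL [0.4514 0.036  0.046 ]
padFR [0.4422 0.0077 0.046 ]
padBL [0.4837 0.028  0.046 ]
padBR [0.482  0.0023 0.046 ]
87 [0.46543663 0.02200835 0.04602942] [0.44902003 0.00679342 0.03838863] [0.48161953 0.03770257 0.0519324 ]
```

```bash
cat >> h.py <<'E'
def sim(pos,rot,rows):
    T=R.from_euler('xyz',rot); p=np.array(pos,float)
    for s,r in rows:
        p=p+T.apply(s); T=T*R.from_rotvec(np.radians(r))
    return p,T
E
python3 - <<'E'
from h import *
for n in ('side0','scene0'):
    z=np.load(f'pics/{n}.npz'); P=[]
    for v in range(0,384,3):
        for u in range(0,512,3):
            if z['d'][v,u]>0: P.append(np.r_[world(n,u,v),u,v])
    P=np.array(P); m=(P[:,2]>.02)&(P[:,2]<.32)&(P[:,0]>.3)&(P[:,0]<.8)&(P[:,1]>-.9)&(P[:,1]<.5)
    P=P[m]
    import collections
    D=collections.defaultdict(float)
    for p in P: k=(int(p[0]//.05),int(p[1]//.05)); D[k]=max(D[k],p[2])
    print(n)
    for i in range(15,5,-1): print('%.2f'%(i*.05),' '.join('%3d'%(1000*D.get((i,j),0)) for j in range(9,-19,-1)))
E
```

```text
Traceback (most recent call last):
  File "h.py", line 7, in world
    z=np.load(f'pics/{name}.npz'); n=str(z['n']); c=viewer.calibration(n); d=z['d'][int(v),int(u)] if dep is None else dep
                                                    ~~~~~~~~~~~~~~~~~~^^^
ValueError: time passes only in moves, steps and waits
```

Run:
```python
from h import *
import collections
for n in ('side','scene'):
    c=viewer.calibration(n); z=np.load(f'pics/{n}0.npz'); d=z['d']; f=192/np.tan(np.radians(c['fov_y'])/2)
    v,u=np.mgrid[:384,:512]; pc=np.stack([(u-c['cx'])/f*d,-(v-c['cy'])/f*d,-d,np.ones_like(d)],-1)[d>0]
    P=(pc@np.linalg.inv(c['world_to_cam']).T)[:,:3]
    P=P[(P[:,2]>.02)&(P[:,2]<.32)&(P[:,0]>.3)&(P[:,0]<.8)&(P[:,1]>-.9)&(P[:,1]<.5)]
    D=collections.defaultdict(float)
    for p in P: k=(int(p[0]//.05),int(p[1]//.05)); D[k]=max(D[k],p[2])
    print(n,'y from .45 down to -.9')
    for i in range(15,5,-1): print('%.2f'%(i*.05),' '.join('%3d'%(1000*D.get((i,j),0)) for j in range(9,-19,-1)))
s=arm.get_state();print(s['t'])
```

```text
side y from .45 down to -.9
0.75 319 168   0   0   0   0   0   0   0   0  91 179 151 216 192 191 192 192 192 188   0   0   0   0   0   0   0   0
0.70 319 168   0   0   0   0   0   0   0   0  92 221  99 194 194 194 194 194 195 191 171 170   0   0   0   0   0   0
0.65 319 169   0   0   0   0   0   0   0   0 230 225  96 194 195 194 195 196 195 192 174 175 174 174   0   0   0   0
0.60 319 169   0   0   0   0   0   0   0  70  66  64  59 194 196 195 195 194 195 192 124 127 173 175 150   0   0   0
0.55 319 169   0   0   0   0   0   0   0  71  71  69  59 193 194 194 194 195 194 193   0  94 135 154 155  99   0   0
0.50 319 168   0   0   0   0   0   0   0  71  70  66  31 194 195 193 194 194 195 191   0 114 134  95 103   0   0   0
0.45 319 168   0   0   0   0   0   0   0  76  70  62   0   0   0   0   0   0  59  60 114 116 113   0   0   0   0   0
0.40 319 168   0   0   0   0   0   0   0  50   0   0   0   0  22  22  78 110  61  63   0 114 113   0   0   0   0   0
0.35 319 169   0   0   0   0   0   0   0   0   0   0   0   0  22  21   0   0   0   0   0   0   0   0   0   0   0   0
0.30 277 168   0   
[... 601 characters left out ...]
18 170   0   0   0   0   0  56  63  72  74  67  58   0   0   0   0   0   0   0   0   0   0   0   0   0   0   0
0.50 319 173   0   0   0   0   0   0  72  72  73  66   0   0   0   0 159 150  97  48   0   0   0   0   0   0   0   0
0.45 319 169   0   0   0   0   0   0  52  77  72   0   0   0   0   0   0   0  58  61   0   0   0   0   0   0   0   0
0.40 319 170   0   0   0   0   0   0   0  48   0   0   0   0  20  25  81 106  61  62   0  34   0   0   0   0   0   0
0.35 319 171   0   0   0   0   0   0   0   0   0   0   0   0  22   0   0   0   0   0   0   0   0   0   0   0   0   0
0.30 319 168   0   0   0   0   0   0   0   0   0   0   0   0   0   0   0   0   0   0   0 312 317 250   0   0   0   0
0.15
```

>>> step_arm([
  [[0.02, 0.01, -0.03], [0, 0, 0], -1],
  [[0.035, 0.028, -0.03], [0, 0, 0], -1],
  [[0.036, 0.029, -0.02], [0, 0, 0], -1],
  [[0.036, 0.029, 0], [0, 0, 0], -1],
  [[0.036, 0.029, 0], [0, 0, 0], -1],
  [[0.036, 0.029, 0], [0, 0, 0], -1],
  [[0.036, 0.029, 0], [0, 0, 0], -1],
  [[0.036, 0.029, 0], [0, 0, 0], -1],
], grip_force=10)

```text
t: 0.95
eef_pos: [0.3611, -0.2792, 0.3042]
ee_rot: [3.141, 0.0, 2.004]
force: [1.5, 0.3, -0.2]
width: 0.029
```

>>> step_arm([
  [[0.034, 0.024, 0], [0, 0, 0], -1],
  [[0.034, 0.024, 0], [0, 0, 0], -1],
  [[0.034, 0.024, 0], [0, 0, 0], -1],
  [[0.034, 0.024, 0], [0, 0, 0], -1],
  [[0.034, 0.024, 0], [0, 0, 0], -1],
  [[0.034, 0.024, 0], [0, 0, 0], -1],
  [[0.034, 0.024, 0], [0, 0, 0], -1],
  [[0.017, 0.012, 0], [0, 0, 0], -1],
])

```text
t: 1.75
eef_pos: [0.4175, 0.0287, 0.3042]
ee_rot: [3.141, -0.0, 2.007]
force: [0.5, -0.1, 0.5]
width: 0.0
```

>>> step_arm([
  [[0, 0, 0], [0, 0, 6], -1],
  [[0, 0, 0], [0, 0, 6], -1],
  [[0, 0, 0], [0, 0, 6], -1],
  [[0, 0, 0], [0, 0, 6], -1],
  [[0, 0, 0], [0, 0, 6], -1],
  [[0, 0, 0], [0, 0, 6], -1],
  [[0, 0, 0], [0, 0, 0], -1],
  [[0, 0, 0], [0, 0, 0], -1],
])

```text
t: 2.55
eef_pos: [0.4173, 0.026, 0.3041]
ee_rot: [-3.141, 0.0, 1.379]
force: [0.1, 0.5, 0.5]
width: 0.0004
```

Run:
```python
from h import *
for n in ('scene','side','wrist'): grab(n,n+'1')
s=arm.get_state(); print(s['t'],s['eef_pos'],s['ee_rot'],s['force'],s['q'])
a=[cv2.imread(f'pics/{n}1.png') for n in ('scene','wrist')]
a[0]=cv2.resize(a[0][150:270,170:330],(512,384),interpolation=cv2.INTER_CUBIC)
cv2.imwrite('pics/m1.png',cv2.resize(np.hstack(a),(800,300)))
```

```text
2.7 [0.41735921 0.02604524 0.30417773] [-3.14148950e+00  7.47601154e-06  1.37809427e+00] [-0.6083982   0.02022167 -0.35465736] [ 5.38750657e-01 -1.29946404e-01 -3.76387067e-01 -6.53117189e-05
 -1.32443743e+00 -2.30223311e+00]
```

View pics/wrist1.png

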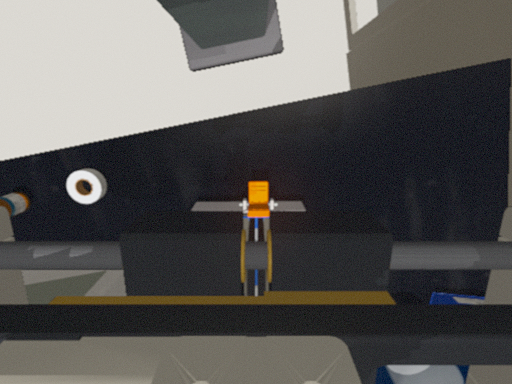

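View pics/m1.png

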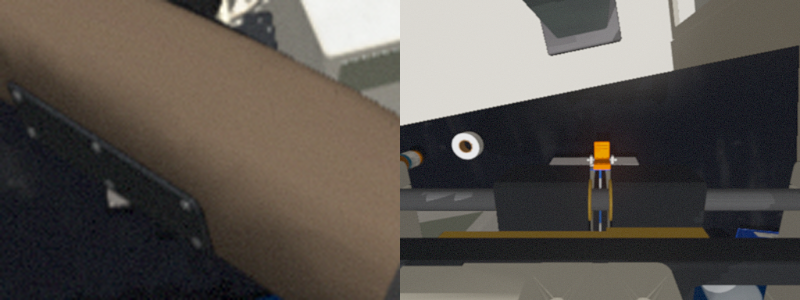

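Run:
```python
from h import *
p=cv2.imread('pics/wrist1.png'); cv2.imwrite('pics/c3.png',cv2.resize(p[170:230,215:300],None,fx=9,fy=9,interpolation=cv2.INTER_CUBIC))
for u,v in [(258,186),(258,195),(258,200),(258,205),(258,212),(222,206)]: print(u,v,world('wrist1',u,v).round(4))
```

```text
258 186 [0.4571 0.0228 0.0466]
258 195 [0.4706 0.0202 0.0456]
258 200 [0.4775 0.0189 0.0474]
258 205 [0.4835 0.0177 0.052 ]
258 212 [0.4873 0.0168 0.0712]
222 206 [ 0.4815 -0.0375  0.031 ]
```

View pics/c3.png

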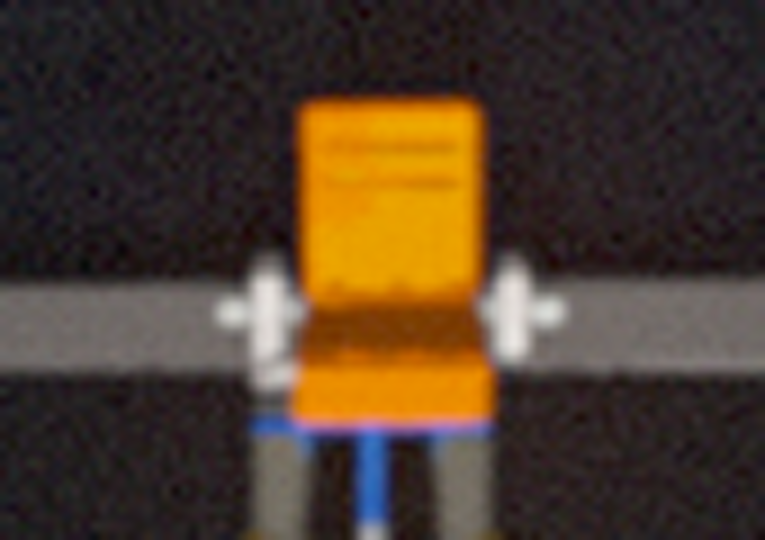

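Run:
```python
from h import *
for x,y in [(390,100),(390,300),(390,200),(300,200),(482,200)]: print(onz('wrist1',215+x/9,170+y/9,.046).round(4))
```

```text
[0.4502 0.0246 0.046 ]
[0.4831 0.0183 0.046 ]
[0.4665 0.0215 0.046 ]
[0.4637 0.0073 0.046 ]
[0.4693 0.0361 0.046 ]
```

>>> step_arm([
  [[0.001, 0.01, 0.03], [0, 0, 0], -1],
  [[0.001, 0.01, 0.045], [0, 0, 0], -1],
  [[0.001, 0.01, 0.045], [0, 0, 0], -1],
  [[0.001, 0.01, 0.04], [-8, 0, 0], -1],
  [[0.001, 0.01, 0.024], [-8, 0, 0], -1],
  [[0, 0, 0], [-8, 0, 0], -1],
  [[0, 0, 0], [0, 0, 0], -1],
  [[0, 0, 0], [0, 0, 0], -1],
])

```text
t: 3.5
eef_pos: [0.4757, 0.0132, 0.1405]
ee_rot: [2.806, 0.015, 1.366]
force: [1.4, -0.3, 0.5]
width: 0.0006
```

Run:
```python
from h import *
grab('side','side2');grab('wrist','wrist2')
s=arm.get_state(); print(s['t'],s['eef_pos'],s['ee_rot'],s['force'],s['q'])
T=R.from_euler('xyz',s['ee_rot']); print(T.as_matrix().round(3))
d=np.array([.467,.0213,.060])-s['eef_pos']; print('tool shift to z=.06',T.inv().apply(d).round(4))
```

```text
3.6 [0.47735869 0.01421444 0.14143902] [2.8043884  0.01220696 1.36387892] [ 0.63524897 -0.55656074 -0.43474901] [ 0.60240237 -0.080087   -0.97378426  0.53259582 -0.50896455 -2.82447587]
[[ 0.205  0.924  0.321]
 [ 0.979 -0.19  -0.079]
 [-0.012  0.331 -0.944]]
tool shift to z=.06 [ 0.0058 -0.0379  0.073 ]
```

View pics/side2.png

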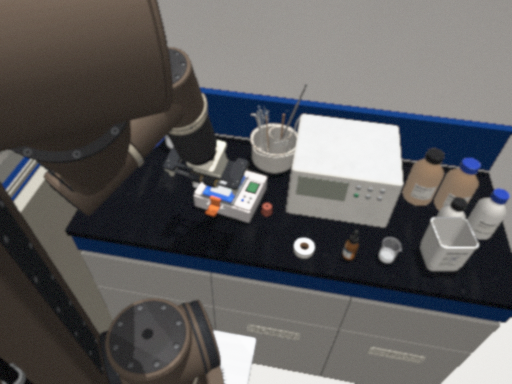

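View pics/wrist2.png

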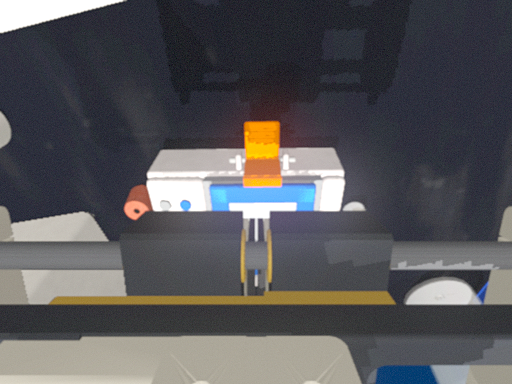

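>>> step_arm([
  [[0, 0, 0], [4, 0, 0], -1],
  [[0, 0, 0], [3, 0, 0], -1],
  [[0.001, -0.005, 0.011], [0, 0, 0], -1],
  [[0.0015, -0.006, 0.012], [0, 0, 0], -1],
  [[0.0015, -0.006, 0.012], [0, 0, 0], -1],
  [[0.0015, -0.005, 0.012], [0, 0, 0], -1],
  [[0, 0, 0], [0, 0, 0], -1],
  [[0, 0, 0], [0, 0, 0], -1],
])

```text
t: 4.4
eef_pos: [0.4668, 0.021, 0.0902]
ee_rot: [2.927, 0.014, 1.364]
force: [0.2, 0.4, 0.2]
width: 0.0003
```

```bash
cat > st.py <<'E'
from h import *
import sys
s=arm.get_state(); print(s['t'],s['eef_pos'].round(4),s['ee_rot'].round(3),'F',s['force'].round(2),'q',s['q'].round(3))
T=R.from_euler('xyz',s['ee_rot']); print(T.as_matrix().round(3))
g=np.array([float(a) for a in sys.argv[1:4]])
print('tool shift',T.inv().apply(g-s['eef_pos']).round(4))
E
python3 st.py .467 .0213 .052
```

```text
4.4 [0.4668 0.021  0.0902] [2.927 0.014 1.364] F [0.15 0.41 0.23] q [ 0.589  0.043 -0.909  0.342 -0.502 -2.656]
[[ 0.205  0.957  0.206]
 [ 0.979 -0.198 -0.057]
 [-0.014  0.213 -0.977]]
tool shift [ 0.0008 -0.008   0.0373]
```

>>> step_arm([
  [[0, -0.001, 0.005], [0, 0, 0], -1],
  [[0, -0.001, 0.006], [0, 0, 0], -1],
  [[0.001, -0.001, 0.006], [0, 0, 0], -1],
  [[0, -0.002, 0.006], [0, 0, 0], -1],
  [[0, -0.001, 0.006], [0, 0, 0], -1],
  [[0, -0.001, 0.005], [0, 0, 0], -1],
  [[0, -0.001, 0.003], [0, 0, 0], -1],
  [[0, 0, 0], [0, 0, 0], -1],
])

```text
t: 5.2
eef_pos: [0.4656, 0.0206, 0.0512]
ee_rot: [2.928, 0.015, 1.364]
force: [0.4, 0.2, 0.3]
width: 0.0006
```

```bash
python3 st.py .467 .0213 .042
python3 - <<'E'
from h import *
grab('wrist','wrist3');grab('side','side3')
p=cv2.imread('pics/wrist3.png'); q=cv2.imread('pics/side3.png')
cv2.imwrite('pics/m3.png',np.hstack([cv2.resize(p[60:260,150:370],(440,400)),cv2.resize(q[130:230,170:270],(360,400),interpolation=cv2.INTER_CUBIC)]))
E
```

```text
5.2 [0.4656 0.0206 0.0512] [2.928 0.015 1.364] F [0.44 0.24 0.33] q [ 0.561  0.111 -0.999  0.475 -0.353 -2.775]
[[ 0.205  0.957  0.205]
 [ 0.979 -0.197 -0.058]
 [-0.015  0.212 -0.977]]
tool shift [ 0.0012 -0.0007  0.0093]
```

View pics/m3.png

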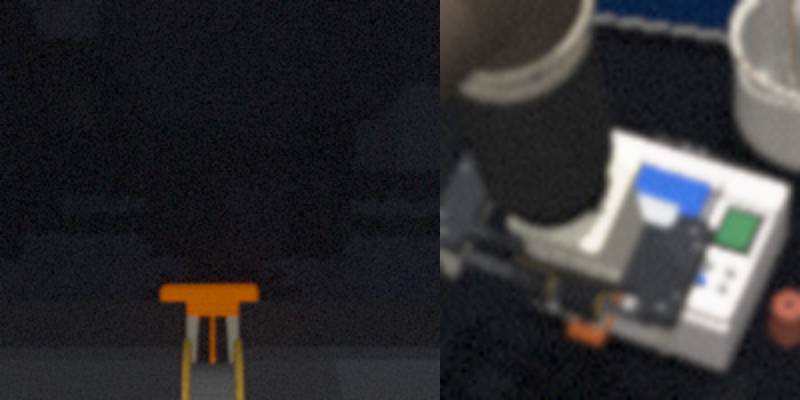

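>>> step_arm([
  [[0, 0, 0], [2, 0, 0], -1],
  [[0, 0, 0], [2, 0, 0], -1],
  [[0, 0, 0], [0, 0, 0], -1],
  [[0, 0, 0.002], [0, 0, 0], -1],
  [[0, 0, 0.001], [0, 0, 0], -1],
  [[0, 0, 0.001], [0, 0, 0], -1],
  [[0, 0, 0], [0, 0, 0], -1],
  [[0, 0, 0], [0, 0, 0], -1],
])

```text
t: 6.1
eef_pos: [0.4663, 0.0206, 0.0478]
ee_rot: [2.997, 0.014, 1.364]
force: [-0.1, -0.1, 0.5]
width: 0.0004
```

```bash
python3 st.py .4655 .0206 .042
```

```text
6.1 [0.4663 0.0206 0.0478] [2.997 0.014 1.364] F [-0.06 -0.06  0.47] q [ 0.553  0.151 -0.874  0.249 -0.463 -2.548]
[[ 0.205  0.969  0.138]
 [ 0.979 -0.201 -0.044]
 [-0.014  0.144 -0.989]]
tool shift [-0.0001 -0.0016  0.0056]
```

>>> step_arm([
  [[0, 0, 0.001], [0, 0, 0], -1],
  [[0, 0, 0.001], [0, 0, 0], -1],
  [[0, -0.001, 0.001], [0, 0, 0], -1],
  [[0, 0, 0.0005], [0, 0, 0], -1],
  [[0, 0, 0], [0, 0, 0], -1],
  [[0, 0, 0], [0, 0, 0], -1],
  [[0, 0, 0], [0, 0, 0], -1],
  [[0, 0, 0], [0, 0, 0], -1],
])

```text
t: 6.9
eef_pos: [0.4662, 0.021, 0.0443]
ee_rot: [2.996, 0.014, 1.364]
force: [0.2, 0.8, 0.9]
width: 0.0006
```

```bash
python3 st.py .4655 .0206 .042
```

```text
6.9 [0.4662 0.021  0.0443] [2.996 0.014 1.364] F [0.21 0.84 0.87] q [ 0.553  0.157 -0.88   0.255 -0.45  -2.555]
[[ 0.205  0.969  0.139]
 [ 0.979 -0.201 -0.043]
 [-0.014  0.145 -0.989]]
tool shift [-0.0005 -0.0009  0.0022]
```

Force of roughly 1 N suggests contact has begun. I'll press on gradually.

>>> step_arm([
  [[0, 0, 0.001], [0, 0, 0], -1],
  [[0, 0, 0.001], [0, 0, 0], -1],
  [[0, 0, 0.0005], [0, 0, 0], -1],
  [[0, 0, 0], [0, 0, 0], -1],
  [[0, 0, 0], [0, 0, 0], -1],
  [[0, 0, 0], [0, 0, 0], -1],
  [[0, 0, 0], [0, 0, 0], -1],
  [[0, 0, 0], [0, 0, 0], -1],
])

```text
t: 7.7
eef_pos: [0.4661, 0.0207, 0.0418]
ee_rot: [2.997, 0.014, 1.364]
force: [-5.3, 2.5, 7.0]
width: 0.0008
```

```bash
python3 st.py .4655 .0206 .042;  python3 - <<'E'
from h import *
grab('side','side4');grab('scene','scene4')
q=cv2.imread('pics/side4.png');p=cv2.imread('pics/scene4.png')
cv2.imwrite('pics/m4.png',np.hstack([cv2.resize(p,(400,300)),cv2.resize(q[130:230,170:270],(400,300),interpolation=cv2.INTER_CUBIC)]))
E
```

```text
7.7 [0.4661 0.0207 0.0418] [2.997 0.014 1.364] F [-5.29  2.49  7.  ] q [ 0.552  0.162 -0.884  0.259 -0.442 -2.558]
[[ 0.205  0.969  0.138]
 [ 0.979 -0.201 -0.043]
 [-0.014  0.144 -0.989]]
tool shift [-0.0003 -0.0006 -0.0003]
```

View pics/m4.png

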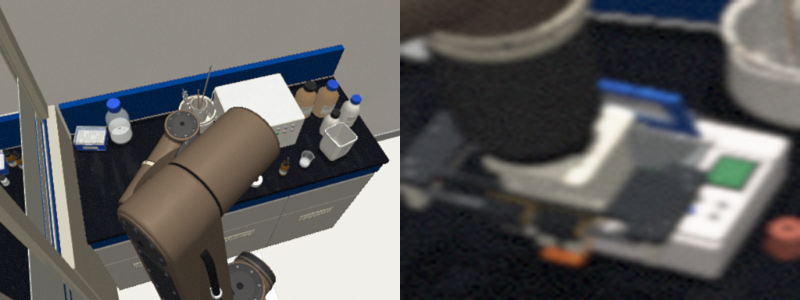

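>>> step_arm([
  [[0, -0.001, -0.001], [0, 0, 0], -1],
  [[0, -0.002, -0.003], [0, 0, 0], -1],
  [[0, -0.002, -0.003], [0, 0, 0], -1],
  [[0, -0.001, -0.004], [0, 0, 0], -1],
  [[0, 0, -0.005], [0, 0, 0], -1],
  [[0, 0, -0.005], [0, 0, 0], -1],
  [[0, 0, -0.005], [0, 0, 0], -1],
  [[0, 0, 0], [0, 0, 0], -1],
])

```text
t: 8.6
eef_pos: [0.4574, 0.0234, 0.0675]
ee_rot: [2.996, 0.013, 1.364]
force: [0.3, 0.4, -1.0]
width: 0.0007
```

```bash
python3 st.py .461 .0206 .14;  python3 - <<'E'
from h import *
grab('side','side5');grab('wrist','wrist5')
q=cv2.imread('pics/side5.png');p=cv2.imread('pics/wrist5.png')
cv2.imwrite('pics/m5.png',np.hstack([cv2.resize(p,(400,300)),cv2.resize(q[130:230,170:270],(400,300),interpolation=cv2.INTER_CUBIC)]))
E
```

```text
8.6 [0.4574 0.0234 0.0675] [2.996 0.013 1.364] F [ 0.34  0.44 -0.99] q [ 0.575  0.101 -0.861  0.225 -0.525 -2.542]
[[ 0.205  0.969  0.14 ]
 [ 0.979 -0.201 -0.043]
 [-0.013  0.146 -0.989]]
tool shift [-0.003   0.0146 -0.0711]
```

View pics/m5.png

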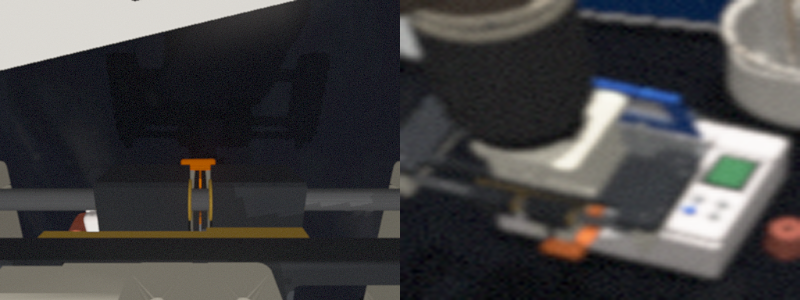

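```bash
cat > lid.py <<'E'
from h import *
import sys
n=sys.argv[1]; z=np.load(f'pics/{n}.npz'); c=viewer.calibration(str(z['n'])); d=z['d']; f=192/np.tan(np.radians(c['fov_y'])/2)
p=z['p'].astype(int); m=(p[...,2]>120)&(p[...,0]<90)&(p[...,2]-p[...,0]>80)&(d>0)
v,u=np.nonzero(m); dd=d[m]; pc=np.stack([(u-c['cx'])/f*dd,-(v-c['cy'])/f*dd,-dd,np.ones_like(dd)],-1)
P=(pc@np.linalg.inv(c['world_to_cam']).T)[:,:3]
ax=np.array([.982,-.189]); ay=np.array([.189,.982]); o=np.array([.561,.0024])
L=np.c_[(P[:,:2]-o)@ax,(P[:,:2]-o)@ay,P[:,2]]
k=(abs(L[:,0])<.12)&(abs(L[:,1])<.06)&(L[:,2]>.05)&(L[:,2]<.2); L=L[k]
r=np.hypot(.042-L[:,0],L[:,2]-.063); a=np.arctan2(L[:,2]-.063,.042-L[:,0])
print(len(L)); 
for i in np.argsort(r)[::max(1,len(r)//12)]: print((L[i]*1000).round(0),'r',(r[i]*1e3).round(0),'ang',a[i].round(2))
print('median far ang',np.median(a[r>.05]) if (r>.05).any() else None)
E
python3 lid.py side5; python3 lid.py side4
```

```text
45
[ -3. -42. 155.] r 102.0 ang 1.12
[ -9. -25. 158.] r 108.0 ang 1.08
[ -8. -22. 160.] r 109.0 ang 1.09
[ -9. -42. 160.] r 110.0 ang 1.09
[-10. -31. 161.] r 110.0 ang 1.08
[-10. -34. 162.] r 111.0 ang 1.09
[ -9. -42. 164.] r 113.0 ang 1.1
[-12.  -9. 162.] r 113.0 ang 1.07
[-13.  12. 162.] r 113.0 ang 1.07
[-13. -29. 163.] r 114.0 ang 1.07
[-12.   9. 163.] r 114.0 ang 1.07
[-12. -15. 164.] r 115.0 ang 1.08
[-11.  -2. 166.] r 116.0 ang 1.1
[-14.  -4. 166.] r 117.0 ang 1.07
[-14.   2. 167.] r 119.0 ang 1.08
median far ang 1.0868963487047694
48
[ -4. -43. 156.] r 104.0 ang 1.11
[ -6. -27. 160.] r 108.0 ang 1.11
[-11. -23. 158.] r 109.0 ang 1.07
[-11. -14. 159.] r 110.0 ang 1.07
[ -9. -22. 161.] r 111.0 ang 1.09
[-12.   3. 161.] r 112.0 ang 1.07
[-11. -43. 163.] r 113.0 ang 1.08
[ -9. -42. 164.] r 113.0 ang 1.1
[-10. -11. 164.] r 114.0 ang 1.1
[-10.  -2. 165.] r 114.0 ang 1.1
[-13.  -3. 165.] r 116.0 ang 1.07
[-11.  -5. 167.] r 116.0 ang 1.1
median far ang 1.085463716179797
```

>>> step_arm([
  [[0, 0.001, -0.01], [0, 0, 0], -1],
  [[0, 0.002, -0.016], [0, 0, 0], -1],
  [[0, 0.003, -0.018], [0, 0, 0], -1],
  [[0, 0.003, -0.018], [0, 0, 0], -1],
  [[0, 0.012, -0.008], [0, 0, 0], -1],
  [[0, 0.02, 0.003], [0, 0, 0], -1],
  [[0, 0.015, 0.002], [0, 0, 0], -1],
  [[0, 0, 0], [0, 0, 0], -1],
])

```text
t: 9.5
eef_pos: [0.5036, 0.0144, 0.1385]
ee_rot: [2.997, 0.015, 1.363]
force: [-0.5, -0.6, -0.7]
width: 0.0003
```

```bash
python3 st.py .5484 .0048 .14;  python3 - <<'E'
from h import *
grab('side','side6')
q=cv2.imread('pics/side6.png')
cv2.imwrite('pics/m6.png',cv2.resize(q[100:240,150:300],(600,560),interpolation=cv2.INTER_CUBIC))
E
python3 lid.py side6|tail -1
```

```text
9.5 [0.5036 0.0144 0.1385] [2.997 0.015 1.363] F [-0.48 -0.63 -0.74] q [ 0.501  0.075 -0.652  0.155 -0.749 -2.386]
[[ 0.206  0.969  0.138]
 [ 0.978 -0.202 -0.044]
 [-0.015  0.144 -0.989]]
tool shift [-0.0002  0.0456  0.0051]
median far ang None
```

View pics/m6.png

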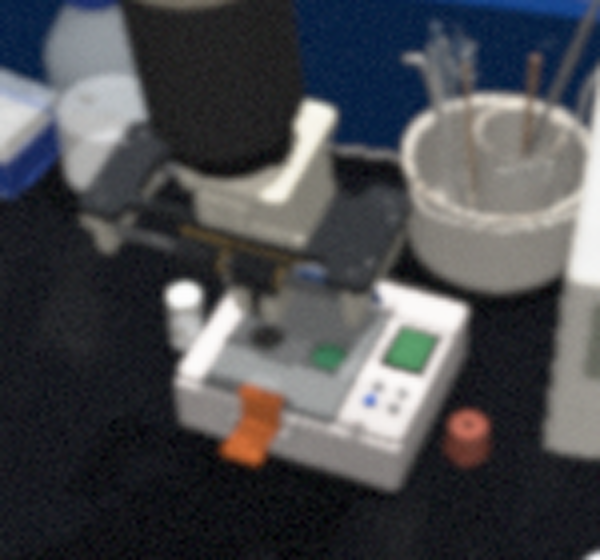

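>>> step_arm([
  [[0, 0.008, 0.001], [0, 0, 0], -1],
  [[0, 0.01, 0.002], [0, 0, 0], -1],
  [[0, 0.01, 0.001], [0, 0, 0], -1],
  [[0, 0.008, 0.001], [0, 0, 0], -1],
  [[0, 0.005, 0.001], [0, 0, 0], -1],
  [[0, 0.004, 0.001], [0, 0, 0], -1],
  [[0, 0.004, 0], [0, 0, 0], -1],
  [[0, 0.004, 0.001], [0, 0, 0], -1],
])

```text
t: 10.35
eef_pos: [0.5549, 0.0036, 0.1389]
ee_rot: [2.997, 0.014, 1.364]
force: [-0.3, 0.3, 0.4]
width: 0.0005
```

>>> step_arm([
  [[0, 0.004, 0.001], [0, 0, 0], -1],
  [[0, 0.004, 0], [0, 0, 0], -1],
  [[0, 0.004, 0.001], [0, 0, 0], -1],
  [[0, 0.004, 0], [0, 0, 0], -1],
  [[0, 0.004, 0.001], [0, 0, 0], -1],
  [[0, 0.004, 0.001], [0, 0, 0], -1],
  [[0, 0.004, 0], [0, 0, 0], -1],
  [[0, 0, 0], [0, 0, 0], -1],
])

```text
t: 11.15
eef_pos: [0.5829, -0.0022, 0.1389]
ee_rot: [2.996, 0.014, 1.364]
force: [1.2, -0.4, -0.0]
width: 0.0007
```

```bash
python3 st.py .607 -.0065 .14;  python3 - <<'E'
from h import *
grab('side','side7')
q=cv2.imread('pics/side7.png')
cv2.imwrite('pics/m7.png',cv2.resize(q[100:240,150:300],(600,560),interpolation=cv2.INTER_CUBIC))
E
python3 lid.py side7
```

```text
11.15 [ 0.5829 -0.0022  0.1389] [2.996 0.014 1.364] F [ 1.21 -0.44 -0.04] q [ 0.393  0.203 -0.486  0.134 -0.774 -2.26 ]
[[ 0.205  0.969  0.139]
 [ 0.979 -0.201 -0.044]
 [-0.014  0.145 -0.989]]
tool shift [0.0007 0.0243 0.0024]
1
[ 31. -40. 177.] r 115.0 ang 1.47
median far ang 1.470804115282505
```

View pics/m7.png

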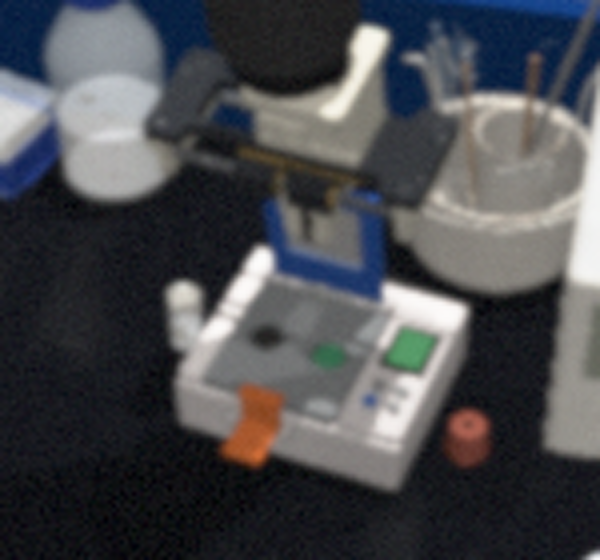

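>>> step_arm([
  [[0, 0, 0], [-4, 0, 0], -1],
  [[0, 0, 0], [-4, 0, 0], -1],
  [[0, 0, 0], [-4, 0, 0], -1],
  [[0, 0, 0], [-4, 0, 0], -1],
  [[0, 0, 0], [0, 0, 0], -1],
  [[0, 0.003, 0.001], [0, 0, 0], -1],
  [[0, 0.003, 0.001], [0, 0, 0], -1],
  [[0, 0, 0], [0, 0, 0], -1],
])

```text
t: 12.0
eef_pos: [0.5939, -0.0079, 0.1426]
ee_rot: [2.734, 0.018, 1.359]
force: [0.3, 0.4, -0.6]
width: 0.0005
```

```bash
python3 st.py .607 -.0065 .14;  python3 - <<'E'
from h import *
for n in ('side','scene'):
    c=viewer.calibration(n); z=np.load(f'pics/{n}0.npz'); d=z['d']; f=192/np.tan(np.radians(c['fov_y'])/2)
    v,u=np.mgrid[:384,:512]; pc=np.stack([(u-c['cx'])/f*d,-(v-c['cy'])/f*d,-d,np.ones_like(d)],-1)[d>0]
    P=(pc@np.linalg.inv(c['world_to_cam']).T)[:,:3]
    P=P[(P[:,2]>.11)&(P[:,0]>.6)&(P[:,0]<.74)&(P[:,1]>-.15)&(P[:,1]<.05)]
    print(len(P)); print(P[np.argsort(P[:,0])][:30:3].round(3))
E
```

```text
12.0 [ 0.5939 -0.0079  0.1426] [2.734 0.018 1.359] F [ 0.25  0.4  -0.65] q [ 0.387  0.095 -0.872  0.742 -0.359 -2.834]
[[ 0.211  0.899  0.384]
 [ 0.977 -0.186 -0.1  ]
 [-0.018  0.396 -0.918]]
tool shift [0.0042 0.0105 0.0073]
112
[[ 0.669 -0.048  0.231]
 [ 0.678 -0.052  0.225]
 [ 0.681 -0.055  0.22 ]
 [ 0.683 -0.057  0.219]
 [ 0.683 -0.06   0.205]
 [ 0.687 -0.063  0.199]
 [ 0.688 -0.063  0.188]
 [ 0.689 -0.065  0.195]
 [ 0.689 -0.062  0.205]
 [ 0.69  -0.069  0.169]]
85
[[ 0.672 -0.045  0.229]
 [ 0.678 -0.055  0.226]
 [ 0.681 -0.053  0.224]
 [ 0.684 -0.06   0.2  ]
 [ 0.689 -0.064  0.198]
 [ 0.691 -0.065  0.182]
 [ 0.693 -0.068  0.16 ]
 [ 0.695 -0.069  0.152]
 [ 0.698 -0.07   0.168]
 [ 0.7   -0.077  0.119]]
```

>>> step_arm([
  [[0.001, 0.003, 0.001], [0, 0, 0], -1],
  [[0.001, 0.003, 0.001], [0, 0, 0], -1],
  [[0.001, 0.003, 0.001], [0, 0, 0], -1],
  [[0.001, 0.003, 0.001], [0, 0, 0], -1],
  [[0, 0.002, 0.001], [0, 0, 0], -1],
  [[0, 0, 0], [0, 0, 0], -1],
  [[0, 0, 0], [0, 0, 0], -1],
  [[0, 0, 0], [0, 0, 0], -1],
])

```text
t: 12.8
eef_pos: [0.6075, -0.0076, 0.1428]
ee_rot: [2.734, 0.02, 1.359]
force: [0.3, -0.7, 0.5]
width: 0.0002
```

```bash
python3 st.py .607 -.0065 .14;  python3 - <<'E'
from h import *
grab('side','side8')
q=cv2.imread('pics/side8.png')
cv2.imwrite('pics/m8.png',cv2.resize(q[100:240,150:300],(600,560),interpolation=cv2.INTER_CUBIC))
E
python3 lid.py side8
```

```text
12.8 [ 0.6075 -0.0076  0.1428] [2.734 0.02  1.359] F [ 0.26 -0.69  0.49] q [ 0.381  0.117 -0.841  0.724 -0.365 -2.81 ]
[[ 0.21   0.899  0.383]
 [ 0.978 -0.185 -0.101]
 [-0.02   0.396 -0.918]]
tool shift [ 0.001  -0.0017  0.0023]
226
[ 46. -16.  71.] r 9.0 ang 2.1
[ 45. -35.  75.] r 13.0 ang 1.79
[42. 30. 78.] r 15.0 ang 1.57
[44. -4. 80.] r 18.0 ang 1.7
[46. 28. 83.] r 20.0 ang 1.79
[ 48. -34.  84.] r 22.0 ang 1.83
[48. 35. 87.] r 25.0 ang 1.8
[48. 39. 89.] r 27.0 ang 1.81
[ 47. -41.  91.] r 29.0 ang 1.74
[48. 38. 93.] r 31.0 ang 1.77
[55. 35. 97.] r 36.0 ang 1.93
[ 53.  33. 107.] r 45.0 ang 1.81
[ 57.  35. 118.] r 57.0 ang 1.83
median far ang 1.8218593723317902
```

View pics/m8.png

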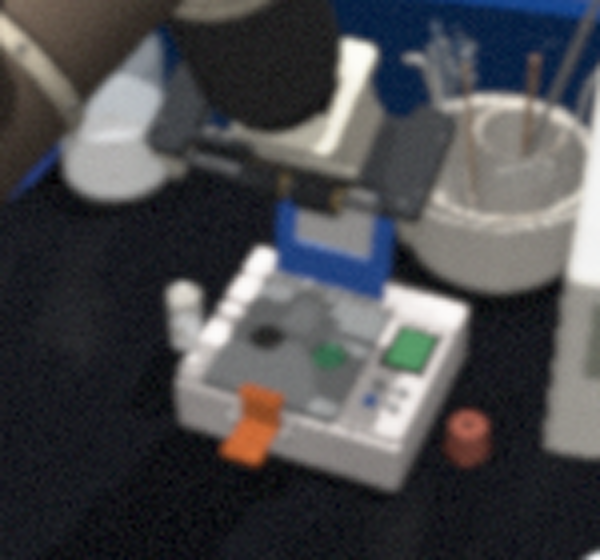

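>>> step_arm([
  [[0, -0.01, -0.005], [0, 0, 0], -1],
  [[0, -0.015, -0.01], [0, 0, 0], -1],
  [[0, -0.02, -0.01], [0, 0, 0], -1],
  [[0, -0.02, -0.015], [0, 0, 0], -1],
  [[0, -0.015, -0.03], [0, 0, 0], -1],
  [[0, 0, -0.03], [0, 0, 0], -1],
  [[0, 0, -0.03], [0, 0, 0], -1],
  [[0, 0, 0], [0, 0, 0], -1],
])

```text
t: 13.65
eef_pos: [0.4859, 0.0218, 0.2346]
ee_rot: [2.729, 0.014, 1.361]
force: [-0.0, 2.0, 0.6]
width: 0.0007
```

```bash
python3 st.py .607 -.0065 .14;  python3 - <<'E'
from h import *
grab('side','side9');grab('scene','scene9')
q=cv2.imread('pics/side9.png');p=cv2.imread('pics/scene9.png')
cv2.imwrite('pics/m9.png',np.hstack([cv2.resize(p,(400,300)),cv2.resize(q[100:240,150:300],(400,373),interpolation=cv2.INTER_CUBIC)[:300]]))
E
python3 lid.py side9
```

```text
13.65 [0.4859 0.0218 0.2346] [2.729 0.014 1.361] F [-0.02  2.02  0.58] q [ 0.682 -0.21  -0.858  0.5   -0.73  -2.803]
[[ 0.208  0.897  0.389]
 [ 0.978 -0.185 -0.096]
 [-0.014  0.401 -0.916]]
tool shift [-0.0012  0.076   0.1365]
194
[ 47. -25.  70.] r 8.0 ang 2.18
[ 41. -21.  77.] r 14.0 ang 1.53
[ 45. -23.  83.] r 20.0 ang 1.72
[ 50. -27.  88.] r 26.0 ang 1.89
[ 56. -34.  89.] r 29.0 ang 2.07
[ 53. -32.  98.] r 37.0 ang 1.88
[ 56. -43. 112.] r 51.0 ang 1.86
[ 63. -37. 123.] r 63.0 ang 1.91
[ 65. -36. 136.] r 77.0 ang 1.88
[ 70. -37. 147.] r 89.0 ang 1.89
[ 75. -32. 157.] r 99.0 ang 1.91
[ 75. -35. 165.] r 107.0 ang 1.88
[ 79. -27. 170.] r 113.0 ang 1.9
median far ang 1.910848944652664
```

View pics/m9.png

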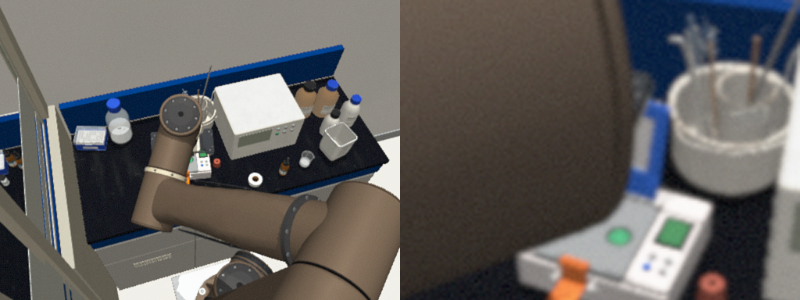

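View pics/side9.png

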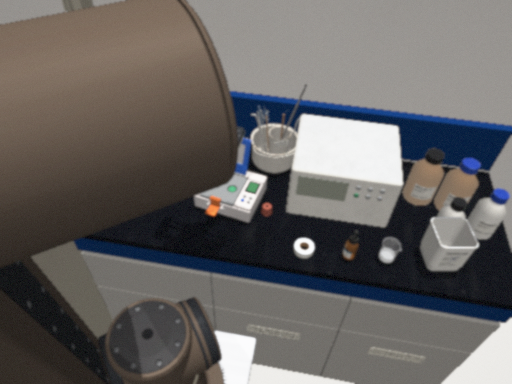

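>>> step_arm([
  [[0, 0, -0.02], [0, 0, 0], -1],
  [[0, 0, -0.02], [0, 0, 0], -1],
  [[0, 0, 0], [0, 0, 0], -1],
  [[0, 0, 0], [0, 0, 0], -1],
  [[0, 0, 0], [0, 0, 0], -1],
  [[0, 0, 0], [0, 0, 0], -1],
  [[0, 0, 0], [0, 0, 0], -1],
  [[0, 0, 0], [0, 0, 0], -1],
])

```text
t: 14.55
eef_pos: [0.4704, 0.0242, 0.2668]
ee_rot: [2.735, 0.021, 1.359]
force: [0.2, 0.3, -0.3]
width: 0.0004
```

```bash
python3 st.py .607 -.0065 .14|head -1;  python3 - <<'E'
from h import *
grab('wrist','wrist10');grab('side','side10')
E
python3 lid.py side10|tail -1
```

```text
14.55 [0.4704 0.0242 0.2668] [2.735 0.021 1.359] F [ 0.21  0.32 -0.35] q [ 0.736 -0.265 -0.804  0.456 -0.855 -2.786]
median far ang None
```

View pics/wrist10.png

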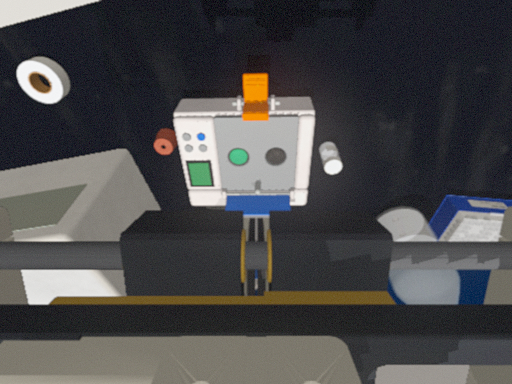

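The wrist view shows both vials in their wells: green cap at (238,157), black cap at (276,157). The lid is open at the back (258,202), the tab is back at rest (256,90), and the stopper, white-capped vial and tape are all standing as before. The arm touches nothing.

```bash
python3 -c "
from h import *
print(ticket.job_done())"
```

```text
the job is handed in; nothing more can be done
None
```

The vial reader is open. I pressed the orange tab with the closed fingertips until the lid popped up. Then I pushed the lid slowly from its underside past upright, let it drop to its stop, and drew the hand away. The job was handed in at about 14.7 s.

**Lid:** it measured about 1.09 rad after popping up and about 1.91 rad with the hand withdrawn (the stop is at 1.92). In the last picture it was still open at the back. My final attempt to measure its angle again gave no reading, so that check rests on the earlier measurement and the picture.

**Things around it:** the last wrist picture shows both vials in their wells, the tab back up, and the stopper, white-capped vial and tape standing as before. I did not check the marker, beaker or dropper bottle closely at the end, but the hand went nowhere near them after its first pass well above the bench.

**Force:** the last force reading was under 0.5 N with nothing in contact. The tab press was a bit harder than intended, reading 7 N down and about 6 N sideways at its end. I did not establish where the sideways part came from, and it vanished when I lifted off.

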